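Unclamp the mill and hold it up over its stand

TASK

The olive wood mill has had its test grind: turn the knurled knob on its stand clockwise until it clicks over into its second notch and the red-tipped claw is swung clear of the mill's foot, then lift the mill out of its nest, upright all the way, so that its grinder can be looked at from below. Hold it steady and level straight above the nest with about 10 cm of air between its foot and the nest's floor for a couple of seconds, and finish while still holding it there in the gripper: do not put it down. Leave everything else on the shelf where it stands.

Things in the scene. Friction and masses are not known exactly. Their poses are not given: they have to be found in the camera images.
- clamp_knob (a joint): knurled steel knob with its post and red-tipped claw, turning as one: rad, 0 = first notch (claw over the mill's foot), grows clockwise seen from above, 1.05 = second notch (claw 60 degrees clear); stops at -0.12 and 1.17. A spring plunger resists with up to about 0.15 N m until 0.53, then drives it on into the second notch. It stays in either notch by itself and never moves up or down.
- knob_grip (a point): on the vertical axis of the knob, at half its height, 118 mm above the bench. The knob is a cylinder 38 mm in diameter (40 over the knurling), 22 mm high (107 to 129 mm above the bench), free all round, on a post 16 mm thick. The flat claw, 16 mm wide, 28 to 36 mm above the bench, reaches 84.5 mm from this axis.
- stand: mill service stand screwed to the shelf: aluminium plate 96 x 210 x 10 mm (x, y, z), origin at the centre of its underside, on the bench, z up. The nest is at y = -50 mm, the axis of the post and knob at y = +60 mm, both at x = 0. Locked, the claw points along the stand's -y, at the mill; opening, it swings towards the stand's -x.
- nest (a point): centre of the nest's floor, 10 mm above the bench, where the underside of the mill stands; the nest is a steel ring 69 mm inside, 80 mm outside, its rim 8 mm above this floor.
- mill: pale olive wood mill upright in the nest, 0.2 to 0.45 kg, 154 mm tall, round; origin: centre of its underside, z up its axis. Foot 64 mm in diameter, 16 mm high (locked, the claw lies 2 mm above it and stops any lift); waist 39 mm; 46 mm at 90 to 96 mm up; thin steel band; straight cylindrical head 46 mm in diameter from 100 to 136 mm up (good to grip), rounded to 144; steel nut 14 mm wide to 154.
- walnut_mill: dark walnut mill of the same shape, 154 mm tall, foot 64 mm, standing. Origin: centre of the underside, z up. Bystander, loose: leave it alone.
- tin: green enamel spice tin with lid, 75 mm in diameter, 108 mm high with its brass knob. Origin: centre of the underside, z up. Bystander, loose: leave it alone.
- stopper_a: glass cruet stopper standing on its head, plug upward, 34 mm in diameter, 44 mm high. Origin: centre of the underside, z up. Bystander, loose: leave it alone.
- stopper_b: second glass cruet stopper, the same. Origin: centre of the underside, z up. Bystander, loose: leave it alone.
- cruet: open green glass cruet, 70 mm in diameter, 128 mm high. Origin: centre of the underside, z up. Bystander, loose: leave it alone.
- funnel: steel filling funnel standing mouth down, 80 mm in diameter, 75 mm high. Origin: centre of the underside, z up. Bystander, loose: leave it alone.
- brush: small cleaning brush, 170 mm long, lying along its own x. Bystander, loose: leave it alone.
Not all that is in view belongs to the job. Of the things that look like the mill, the middle-sized one is meant. Leave any pink or purple look-alike of the stand alone.

How it is judged:
By the outcome, as a careful person would: the job done as asked, in the order asked, and still so for the second after the job is handed in, while the arm keeps its last pose, push and grip.
It also fails if it takes over 48 s, if anything falls off the work surface, if the arm or the gripper's body presses on something with over 40 N, if the wrist force passes 120 N, or if a joint passes its speed limit or range.

ROBOT

A 6-joint arm with a two-finger parallel gripper is mounted at the origin on the work surface. World frame = base frame: x ahead of the robot, y to its left, z up, the work surface at z = 0. Lengths are in m, angles in rad, forces in N, time in s.
With the tool pointing down it reaches from about 0.3 to 0.85 m from the base axis. Payload 5.4 kg.
Tool frame: the origin (TCP) lies on the centre line of the jaws, within the pads' length; the fingertips stand 17 mm ahead of it and the grasp point (between the pads) lies 2 mm behind it; z points along the fingers, y is the line along which they close (so a half turn about z gives the same grasp; the last joint's range is limited). The gripper opens to 85 mm and grips with 20 to 120 N. Pads are 22 mm wide; open, the fingers measure 114 mm over their backs; the gripper's body (76 mm by 85 mm) begins 54 mm behind the grasp point. The pads swing forward as they close: fully open they stand 13 mm farther back than shut.
Start: joints at [-1.392, 0.158, 1.597, -0, 1.386, -0.21], TCP at [0.218, -0.532, 0.248] pointing down, gripper open.
Joint ranges: [-2.91, 2.91], [-0.94, 2.29], [0.18, 2.7], [-1.29, 4.43], [0.17, 2.64], [-3, 3]. Speed limits (rad/s): [2.57, 2.57, 3.14, 3.14, 3.14, 3.14].

INTERFACE

Orientations are given as a rotation vector (axis times angle).
In Python, from station import manip, grab_frame, order gives the robot as it stands.
- The arm moves only by the tool arm_command, never from a script. Its argument "series" is a list of rows, each a list of 7 numbers: the closure, from -1 (fully open) to 1 (shut), then the shift along the tool's x, y, z in mm, then the turn, a rotation vector about the tool's x, y, z in rad. A call has 1 to 5 rows; each row is the pose to reach, as a shift and turn from the pose commanded when the call began, along the tool's axes at that moment; what a row does not reach only later rows make up. A row lasts 1/8 s, in which the tool goes at most 62.5 mm and 10.7 degrees, less where a joint would pass 70% of its speed; a pose out of reach is approached as far as the arm can. A call with a gripper value outside its range is refused whole. The fingers move at their own pace and stop on an object; "grip_force" is the grip in N (left out, the last holds). Time passes only in rows, so rows that repeat a pose let the fingers close. It gives the time, the measured TCP pose, the force, the opening and the grip force at its end, in the units of the state.
- manip.observe(): the state, without advancing time (a new reading comes with each control period).
- grab_frame(name): name is "scene" or "top" or "wrist"; returns a dict with "color" (400x640x3 uint8, red, green, blue), "vfov" (degrees; the focal length in pixels is half the picture's height over the tangent of half this angle, whatever the lens; pixels are square), "cx", "cy" (the principal point, pixels), "world_from_camera" (4x4, takes a point from camera to world coordinates); the wrist camera has in their place "mount" (4x4, takes a point from camera to tool coordinates, whose origin is the TCP and whose axes are the flange's). Camera axes: x right, y down, z forward; pixel columns grow to the right and rows downward; lengths in m; the calibration is good to about 2 mm. A picture is of the moment at which its call begins: read the wrist's pose just before it. There is no depth.
- order.hand_in(): hands the job in; it is judged then, once.
The state is a dict: "t": time; "joint_pos": joint angles; "qvel": joint speeds; "joint_efforts": joint torques, N m; "position": TCP position; "ee_rot": TCP orientation; "wrist_force": force on the tool from outside, world axes, zero at the start; "moment": the same for the moment, N m; "grip_width": finger opening in m; "gripper_force": force on a finger pad.
Only numpy, scipy, OpenCV 4.12 (cv2) and the standard library are available. Lean on these libraries where they do the work, as an engineer would, in place of code of your own. Each camera call takes 0.05 s, during which the arm holds its last target. There are 200 camera calls.

## Working session

There is one attempt and no reset: what is moved stays moved. The work goes in short steps, Python scripts to look and compute and a tool call to move; the robot and the scene stay as the last step left them, time stands still between calls to the robot, and variables do not carry over. Pictures are saved under pics/ and viewed, at most 10 in all, crops included, and the job is handed in when it is done.

Besides the shell and the picture viewer there is one more tool, called after "Emit:" as name([rows], argument=value, ...), one row to a line, values as JSON. arm_command: Moves the arm, as the interface text tells. Its arguments: {"type":"object","properties":{"series":{"type":"array"},"grip_force":{"type":"number"}},"required":["series"]}

```bash
mkdir -p pics; ls
python3 - <<'E'
from station import manip, grab_frame
import cv2,numpy as np
s=manip.observe();print(s)
for n in("scene","top"):
    f=grab_frame(n);cv2.imwrite(f"pics/{n}0.png",f["color"][:,:,::-1]);np.savez(f"{n}0.npz",**f)
    print(n,f["vfov"],f["cx"],f["cy"],np.round(f["world_from_camera"],4).tolist())
f=grab_frame("wrist");print(f["vfov"],f["cx"],f["cy"],np.round(f["mount"],4).tolist())
E
```

```text
pics
{'t': 0.0, 'joint_pos': array([-1.39210563e+00,  1.59051067e-01,  1.59828674e+00, -6.19898547e-06,
        1.38617942e+00, -2.10093945e-01]), 'qvel': array([-6.09661878e-04, -1.43116581e-04, -7.10261123e-04,  3.51515906e-04,
        4.48768736e-04,  8.31114737e-05]), 'joint_efforts': array([-8.09172616e-04, -3.96003878e+01, -3.31431913e+01, -3.88304215e-04,
        8.20917747e-03, -1.83227598e-05]), 'position': array([ 0.21783742, -0.53150632,  0.24728844]), 'ee_rot': array([-3.08053296e+00, -6.06492539e-01, -3.78736280e-05]), 'wrist_force': array([0.24396061, 0.28820016, 0.17043522]), 'moment': array([ 0.0118173 , -0.02632635,  0.01695203]), 'gripper_force': 0.0, 'grip_width': 0.0851941643462613}
scene 56.88903407510475 314.03616043354214 203.8708843593626 [[0.8256, 0.3452, -0.4464, 0.9377], [0.5643, -0.4945, 0.6611, -0.6554], [0.0075, -0.7976, -0.6031, 0.6893], [0.0, 0.0, 0.0, 1.0]]
top 44.24667404503753 316.83356098411133 197.97016204012345 [[0.0164, -0.9932, 0.115, 0.3277], [-0.9999, -0.0159, 0.0056, -0.0013], [-0.0037, -0.1151, -0.9933, 1.4084], [0.0, 0.0, 0.0, 1.0]]
62.054451638923986 317.8129884428885 199.57328730733988 [[-0.0005, -0.9492, -0.3146, 0.0812], [1.0, -0.0005, 0.0, 0.0001], [-0.0002, -0.3146, 0.9492, -0.1245], [0.0, 0.0, 0.0, 1.0]]
```

View pics/scene0.png

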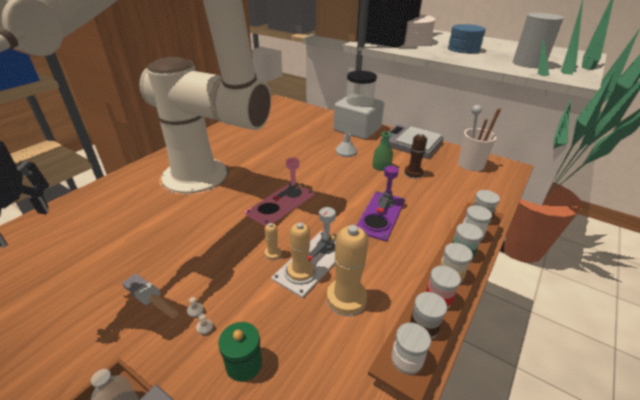

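View pics/top0.png

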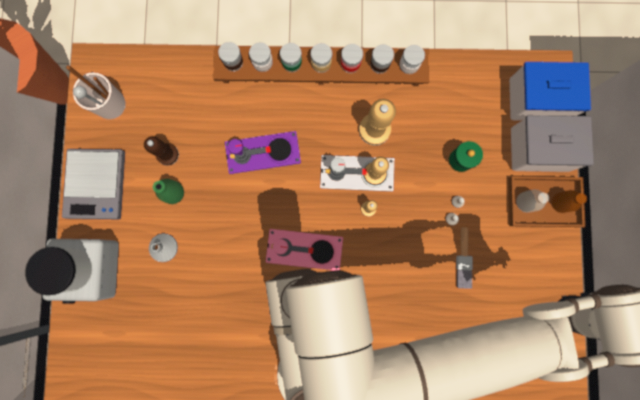

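Scene and top show three pale olive mills: a small one at top (370,208) / scene (271,240), a middle one in the aluminium stand's nest at top (378,170) / scene (300,252), and a large one at top (378,118) / scene (348,270). The walnut mill is at top (160,150). The purple stand at top (262,152) and the pink one at top (305,249) are look-alikes. I choose the middle mill in the grey-white stand, with its knob at top (338,165) / scene (326,215). Next I check that choice in a close crop.

```bash
cat > h.py <<'E'
import numpy as np,cv2
from scipy.spatial.transform import Rotation as R
def load(n): return dict(np.load(n+".npz"))
def ray(f,u,v,T=None):
    T=f["world_from_camera"] if T is None else T
    F=200/np.tan(np.radians(float(f["vfov"]))/2)
    d=T[:3,:3]@np.array([(u-f["cx"])/F,(v-f["cy"])/F,1]);return T[:3,3],d/np.linalg.norm(d)
def plane(f,u,v,z,T=None):
    o,d=ray(f,u,v,T);return o+d*(z-o[2])/d[2]
def tri(*rs):
    A=sum(np.eye(3)-np.outer(d,d) for o,d in rs);b=sum((np.eye(3)-np.outer(d,d))@o for o,d in rs)
    p=np.linalg.solve(A,b);return p,[np.linalg.norm((np.eye(3)-np.outer(d,d))@(p-o)) for o,d in rs]
def toolT(s):
    T=np.eye(4);T[:3,:3]=R.from_rotvec(s["ee_rot"]).as_matrix();T[:3,3]=s["position"];return T
E
python3 - <<'E'
from h import *
t=load("top0");s=load("scene0")
a=cv2.resize(t["color"][95:225,305:420],None,fx=4,fy=4,interpolation=2)[:,:,::-1]
b=cv2.resize(s["color"][195:325,255:380],None,fx=4,fy=4,interpolation=2)[:,:,::-1]
h=min(a.shape[0],b.shape[0]);c=np.hstack([a[:h,:400+60],b[:h,:]]);c=c[:, :];print(c.shape)
cv2.imwrite("pics/crop.png",cv2.resize(c,(800,int(h*800/c.shape[1]))))
# plate outline in top
hsv=cv2.cvtColor(t["color"],cv2.COLOR_RGB2HSV)
m=((hsv[...,1]<50)&(hsv[...,2]>130)).astype(np.uint8);m[:145]=0;m[200:]=0;m[:,:310]=0;m[:,405:]=0
cs,_=cv2.findContours(m,0,2);c=cv2.convexHull(np.vstack([k for k in cs if len(k)>5]))
r=cv2.minAreaRect(c);print(r,cv2.contourArea(c))
for p in cv2.boxPoints(r):print(p,plane(t,*p,0.010).round(4))
E
```

```text
(520, 960, 3)
((356.7410583496094, 172.58474731445312), (72.1474609375, 32.39621353149414), 2.436648368835449) 2246.5
[320.0113  187.23454] [ 0.5208 -0.002   0.01  ]
[321.3886  154.86763] [ 0.6152 -0.0045  0.01  ]
[393.47083 157.93495] [ 0.6095 -0.2127  0.01  ]
[392.0935  190.30186] [ 0.5152 -0.2086  0.01  ]
```

View pics/crop.png

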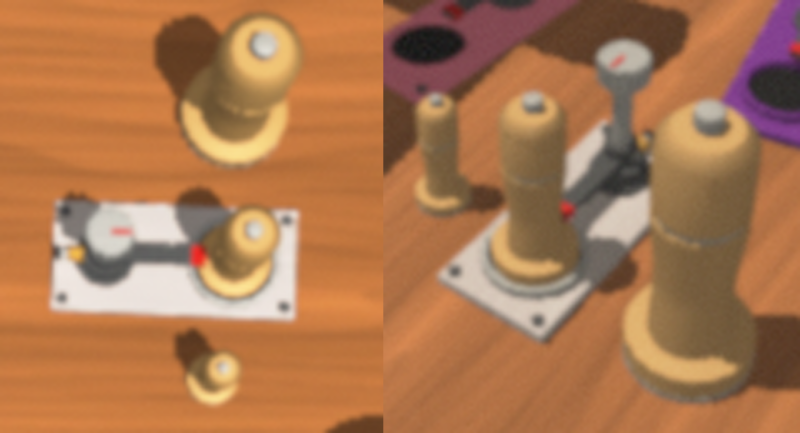

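The crop confirms it: the middle mill stands in the nest of the aluminium stand. The red claw tip lies at its foot, at crop (198,255), and the knob is at crop (110,230) and (624,60). Next I triangulate from the two fixed views.

Run:
```python
from h import *
t=load("top0");s=load("scene0")
def g(f,box,pts): pass
c=lambda x,y:((x-0)/3.3333+305,y/3.3333+95)
d=lambda x,y:((x-383.3)/3.3333+255,y/3.3333+195)
P={"knobtop":(c(110,230),d(624,60)),"nut":(c(255,231),d(533,101)),"bignut":(c(264,45),d(711,116)),"smallnut":(c(222,369),d(436,101))}
for k,(a,b) in P.items():
    p,e=tri(ray(t,*a),ray(s,*b));print(k,p.round(4),np.round(e,4),np.hypot(p[0],p[1]).round(3))
print("foot big",plane(t,*c(234,125),0.02).round(3))
st=np.array([0.5652,-0.1070]);u=np.array([0.0058,0.2075]);u/=np.linalg.norm(u)
print("stand->knob",st+.06*u,"nest",st-.05*u)
```

```text
knobtop [ 0.5676 -0.0487  0.1249] [0.0002 0.0002] 0.57
nut [ 0.5633 -0.1584  0.1596] [0.0014 0.0014] 0.585
bignut [ 0.6947 -0.1587  0.2122] [0.0009 0.0009] 0.713
smallnut [ 0.4614 -0.1404  0.0976] [0.0005 0.0005] 0.482
foot big [ 0.681 -0.159  0.02 ]
stand->knob [ 0.56687645 -0.04702343] nest [ 0.56380296 -0.15698048]
```

The triangulated points agree with the stand geometry. The knob is at about (0.567,-0.048) with its top measured at 0.125 (0.129 stated). The nut is at (0.563,-0.158) with its top measured at 0.160 (0.164 stated). The big mill is 13 cm further out. Now I plan the approach with the camera on the robot's side.

```bash
cat >> h.py <<'E'
def down(yaw): return R.from_euler('z',yaw)*R.from_rotvec([np.pi,0,0])
def yaw(s): x=R.from_rotvec(s["ee_rot"]).apply([1,0,0]);return np.arctan2(x[1],x[0])
def delta(p0,R0,p1,R1):
    return (R0.inv().apply(np.array(p1)-p0)*1000).round(1),(R0.inv()*R1).as_rotvec().round(3)
E
python3 - <<'E'
from h import *
W=[((0.218,-.532,.248),.388),((.33,-.40,.28),1.2),((.42,-.28,.28),2.0),((.5,-.18,.28),2.8),((.56,-.10,.28),3.1416)]
for (a,b),(c,d) in zip(W,W[1:]):print(delta(a,down(b),c,down(d)))
E
```

```text
(array([153.6, -79.8, -32. ]), array([ 0.   ,  0.   , -0.812]))
(array([144.5,  40.4,   0. ]), array([-0. ,  0. , -0.8]))
(array([ 57.6, 114.4,   0. ]), array([ 0. ,  0. , -0.8]))
(array([-29.7,  95.5,   0. ]), array([ 0.   ,  0.   , -0.342]))
```

Emit:
arm_command([
  [-1, 31, -16, -6, 0, 0, -0.162],
  [-1, 61, -32, -13, 0, 0, -0.325],
  [-1, 92, -48, -19, 0, 0, -0.487],
  [-1, 123, -64, -26, 0, 0, -0.65],
  [-1, 153.6, -79.8, -32, 0, 0, -0.812],
])

```text
t: 0.78
position: [0.3304, -0.3989, 0.2802]
ee_rot: [-2.587, -1.782, -0.0]
wrist_force: [0.6, -0.4, 0.3]
grip_width: 0.0853
gripper_force: 0.0
```

Emit:
arm_command([
  [-1, 29, 8, 0, 0, 0, -0.16],
  [-1, 58, 16, 0, 0, 0, -0.32],
  [-1, 87, 24, 0, 0, 0, -0.48],
  [-1, 116, 32, 0, 0, 0, -0.64],
  [-1, 144.5, 40.4, 0, 0, 0, -0.8],
])

```text
t: 1.4
position: [0.4201, -0.2789, 0.28]
ee_rot: [-1.689, -2.648, -0.0]
wrist_force: [-0.0, 0.0, -0.1]
grip_width: 0.0855
gripper_force: 0.0
```

Emit:
arm_command([
  [-1, 11.5, 23, 0, 0, 0, -0.16],
  [-1, 23, 46, 0, 0, 0, -0.32],
  [-1, 34.5, 69, 0, 0, 0, -0.48],
  [-1, 46, 91.5, 0, 0, 0, -0.64],
  [-1, 57.6, 114.4, 0, 0, 0, -0.8],
])

```text
t: 2.02
position: [0.5, -0.179, 0.2799]
ee_rot: [-0.524, -3.097, -0.0]
wrist_force: [-0.2, 0.7, 0.4]
grip_width: 0.086
gripper_force: 0.0
```

Emit:
arm_command([
  [-1, -7.5, 24, 0, 0, 0, -0.085],
  [-1, -15, 48, 0, 0, 0, -0.17],
  [-1, -22.5, 72, 0, 0, 0, -0.257],
  [-1, -29.7, 95.5, 0, 0, 0, -0.342],
  [-1, -29.7, 95.5, 0, 0, 0, -0.342],
])

```text
t: 2.65
position: [0.5599, -0.0986, 0.2798]
ee_rot: [0.005, -3.141, -0.001]
wrist_force: [-0.0, -0.1, 0.7]
grip_width: 0.0857
gripper_force: 0.0
```

```bash
cat > look.py <<'E'
import sys,numpy as np,cv2
from station import manip, grab_frame
from h import *
def look(n):
    s=manip.observe();f=grab_frame("wrist");T=toolT(s)@f["mount"]
    np.savez(n+".npz",color=f["color"],vfov=f["vfov"],cx=f["cx"],cy=f["cy"],world_from_camera=T)
    cv2.imwrite(f"pics/{n}.png",f["color"][:,:,::-1]);print(s["t"],s["position"].round(4),yaw(s),s["joint_pos"].round(3))
look(sys.argv[1])
E
python3 look.py w1
```

```text
2.65 [ 0.5599 -0.0986  0.2798] -3.138584432531497 [-0.387  0.122  1.575  0.     1.446 -1.961]
```

View pics/w1.png

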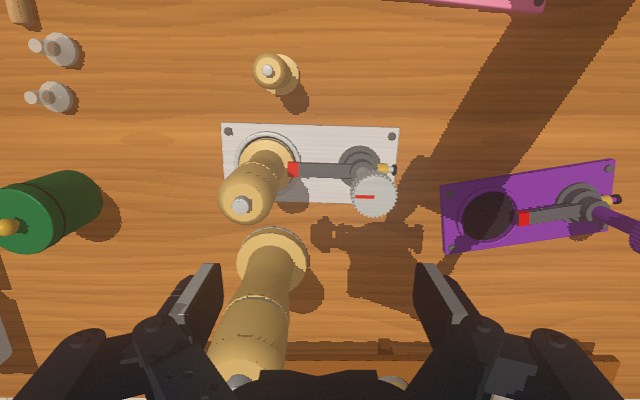

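The wrist view shows the knob top at about (374,195) with its red mark pointing at the mill. The chosen mill's nut is at (240,206), the claw tip at (293,169), the big mill at (240,380) and the small one at (268,70). I move above the knob for the second viewpoint.

Emit:
arm_command([
  [-1, -2, 14, 7, 0, 0, -0.13],
  [-1, -4, 28, 15, 0, 0, -0.26],
  [-1, -6, 42, 23, 0, 0, -0.39],
  [-1, -7, 53, 30, 0, 0, -0.5],
  [-1, -7, 53, 30, 0, 0, -0.5],
])

```text
t: 3.32
position: [0.5658, -0.047, 0.2495]
ee_rot: [0.776, -3.043, -0.001]
wrist_force: [0.3, 0.1, -0.6]
grip_width: 0.0856
gripper_force: 0.0
```

```bash
python3 look.py w2
python3 - <<'E'
from h import *
cv2.imwrite
fs={n:load(n) for n in("w1","w2")}
P0={"knob":(.567,-.048,.129),"nut":(.5635,-.158,.164)}
F=lambda f:200/np.tan(np.radians(float(f["vfov"]))/2)
for n,f in fs.items():
    T=np.linalg.inv(f["world_from_camera"])
    hsv=cv2.cvtColor(f["color"],cv2.COLOR_RGB2HSV)
    for k,p in P0.items():
        c=T[:3,:3]@p+T[:3,3];u,v=c[0]/c[2]*F(f)+f["cx"],c[1]/c[2]*F(f)+f["cy"]
        print(n,k,"pred",round(float(u),1),round(float(v),1))
E
```

```text
3.325 [ 0.5658 -0.047   0.2495] -2.6423992571247163 [-0.295  0.14   1.615 -0.     1.388 -2.365]
w1 knob pred 376.0 195.7
w1 nut pred 240.3 204.9
w2 knob pred 316.1 199.6
w2 nut pred 163.6 132.6
```

View pics/w2.png

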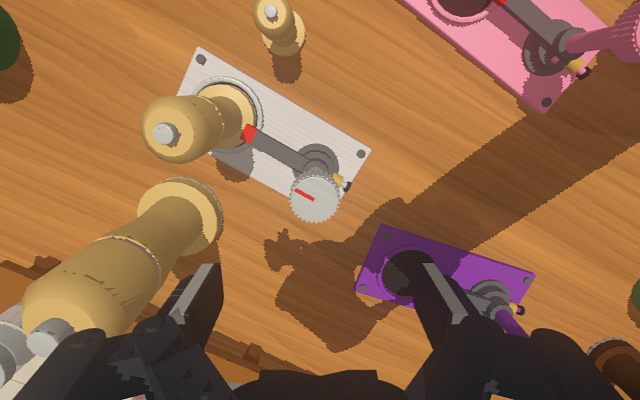

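In this view the knob top is at (315,199) and the nut at (164,133), both within about 2 px of prediction. I now fit the contours and triangulate.

Run:
```python
from h import *
f1,f2=load("w1"),load("w2");t=load("top0")
def blob(f,u,v,r,lo):
    hsv=cv2.cvtColor(f["color"],cv2.COLOR_RGB2HSV);x0,y0=u-r,v-r
    c=hsv[y0:y0+2*r,x0:x0+2*r];m=((c[...,1]<60)&(c[...,2]>lo)).astype(np.uint8)
    m=cv2.morphologyEx(m,cv2.MORPH_OPEN,np.ones((3,3)))
    cs,_=cv2.findContours(m,0,1);k=max(cs,key=cv2.contourArea);h=cv2.convexHull(k)
    e=cv2.fitEllipse(h);return (e[0][0]+x0,e[0][1]+y0),np.round(e[1],1)
for n,a,b,r,ra in(("knob",(374,195),(315,199),34,0),("nut",(240,206),(164,133),14,0)):
  for lo in(140,170):
    try:
        A,sa=blob(f1,*a,r,lo);B,sb=blob(f2,*b,r,lo);p,e=tri(ray(f1,*A),ray(f2,*B))
        print(n,lo,np.round(A,1),sa,np.round(B,1),sb,p.round(4),np.round(e,4))
    except Exception as ex:print(n,lo,ex)
print(plane(f1,374,195,.129),plane(f2,315,199,.129),plane(f1,240,206,.164),plane(f2,164,133,.164))
```

```text
knob 140 [369.9 186.7] [57.9 65.4] [313.9 173.8] [68.3 95.8] [ 0.5231 -0.0731  0.2509] [0.0008 0.0008]
knob 170 [374.1 196.1] [40.2 43. ] [314.  199.1] [45.7 48.1] [ 0.5678 -0.0495  0.1278] [0. 0.]
nut 140 [239.9 205.6] [15.9 17.6] [163.  133.1] [20.2 22.3] [ 0.5644 -0.1586  0.1629] [0.0001 0.0001]
nut 170 [239.5 206.1] [14.8 16.4] [162.4 133.5] [18.7 21.3] [ 0.565  -0.1591  0.1624] [0. 0.]
[ 0.56638688 -0.04981306  0.129     ] [ 0.56697238 -0.04899544  0.129     ] [ 0.56438651 -0.15829614  0.164     ] [ 0.56361484 -0.15768726  0.164     ]
```

The knob axis is at (0.567,-0.049) with its top at 0.128. The nut is at (0.5643,-0.1583) with its top at 0.163. They lie 110 mm apart, as given. I descend on the knob and grip it.

Emit:
arm_command([
  [-1, 0, -2, 30, 0, 0, 0],
  [-1, 0, -2, 60, 0, 0, 0],
  [-1, 0, -2, 90, 0, 0, 0],
  [-1, 0, -2, 115, 0, 0, 0],
  [-1, 0, -2, 133, 0, 0, 0],
])

```text
t: 4.0
position: [0.5673, -0.0494, 0.1165]
ee_rot: [0.775, -3.044, 0.0]
wrist_force: [-1.0, 0.5, -0.1]
grip_width: 0.0856
gripper_force: 0.0
```

Emit:
arm_command([
  [-1, 0, 0, 0, 0, 0, 0],
  [1, 0, 0, 0, 0, 0, 0],
  [1, 0, 0, 0, 0, 0, 0],
  [1, 0, 0, 0, 0, 0, 0],
  [1, 0, 0, 0, 0, 0, 0],
], grip_force=40)

```text
t: 4.62
position: [0.5683, -0.0488, 0.1185]
ee_rot: [-0.779, 3.042, -0.002]
wrist_force: [-1.2, -0.3, 6.5]
grip_width: 0.0366
gripper_force: 40.0
```

Emit:
arm_command([
  [1, 0, 0, 0, 0, 0, 0],
  [1, 0, 0, 0, 0, 0, 0],
  [1, 0, 0, 0, 0, 0, 0],
])

```text
t: 5.0
position: [0.5683, -0.0488, 0.1185]
ee_rot: [-0.779, 3.042, -0.002]
wrist_force: [-0.4, -0.4, 5.3]
grip_width: 0.0368
gripper_force: 40.1
```

Run:
```python
from station import manip
from h import *
s=manip.observe();print(s["t"],s["position"],yaw(s),s["wrist_force"],s["moment"],s["grip_width"],s["gripper_force"])
```

```text
5.0 [ 0.56826138 -0.04878459  0.1185267 ] -2.640298491364693 [-0.36409066 -0.42785884  5.336333  ] [-0.14357282  0.18326334 -0.03014847] 0.03678037124544546 40.09828984737396
```

Emit:
arm_command([
  [1, 0, 0, 0, 0, 0, 0.15],
  [1, 0, 0, 0, 0, 0, 0.3],
  [1, 0, 0, 0, 0, 0, 0.45],
  [1, 0, 0, 0, 0, 0, 0.6],
  [1, 0, 0, 0, 0, 0, 0.75],
])

```text
t: 5.62
position: [0.5683, -0.0493, 0.1185]
ee_rot: [0.397, 3.114, -0.002]
wrist_force: [-0.9, -1.4, 7.9]
grip_width: 0.0369
gripper_force: 40.4
```

Emit:
arm_command([
  [1, 0, 0, 0, 0, 0, 0.12],
  [1, 0, 0, 0, 0, 0, 0.22],
  [1, 0, 0, 0, 0, 0, 0.31],
  [1, 0, 0, 0, 0, 0, 0.31],
  [1, 0, 0, 0, 0, 0, 0.31],
])

```text
t: 6.25
position: [0.5682, -0.0494, 0.1185]
ee_rot: [0.866, 3.018, -0.002]
wrist_force: [-1.6, -2.1, 6.9]
grip_width: 0.0365
gripper_force: 40.3
```

```bash
python3 look.py w3
python3 - <<'E'
from station import manip
from h import *
s=manip.observe();print(s["t"],s["position"],yaw(s),s["wrist_force"],s["moment"],s["grip_width"],s["gripper_force"])
f=load("w3")
hsv=cv2.cvtColor(f["color"],cv2.COLOR_RGB2HSV)
m=(((hsv[...,0]<6)|(hsv[...,0]>175))&(hsv[...,1]>190)&(hsv[...,2]>120)).astype(np.uint8)
n,l,st,c=cv2.connectedComponentsWithStats(m)
for i in range(1,n):
    if st[i,4]>15:
        p=plane(f,*c[i],.036);print(c[i].round(),st[i,4],p.round(3),np.degrees(np.arctan2(p[1]+.049,p[0]-.567)))
E
```

```text
6.25 [ 0.5682 -0.0494  0.1185] 2.5829889374106028 [-0.298  0.279  1.726 -0.002  1.134 -1.309]
6.3 [ 0.5682216  -0.04939269  0.1185235 ] 2.5830078063606674 [-1.02879963 -2.43162984  4.66777108] [-0.42620109  0.30392602  0.02825638] 0.036954949251500877 40.21400570869446
[631. 128.] 464 [0.621 0.144 0.036] 74.3479748587971
[211. 156.] 476 [ 0.498 -0.085  0.036] -152.3529867912891
```

View pics/w3.png

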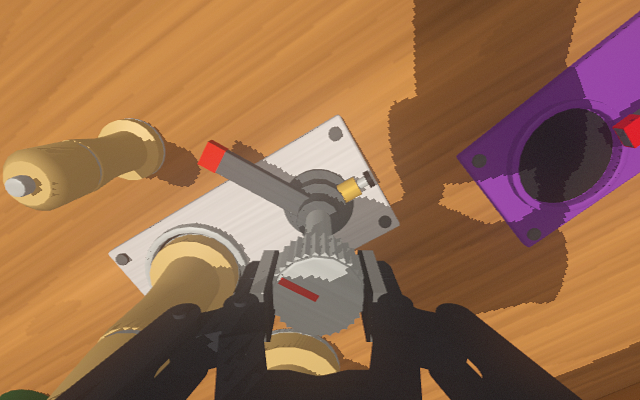

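The claw now points to -152°, against -91.6° at the start, so it has turned 60.8° and sits clear of the mill's foot. In the view the red tip is at (211,156), away from the mill. I release the knob and rise.

Emit:
arm_command([
  [-1, 0, 0, 0, 0, 0, 0],
  [-1, 0, 0, 0, 0, 0, 0],
  [-1, 0, 0, 0, 0, 0, 0],
  [-1, 0, 0, 0, 0, 0, 0],
  [-1, 0, 0, 0, 0, 0, 0],
])

```text
t: 6.92
position: [0.5675, -0.0485, 0.1172]
ee_rot: [-0.866, -3.02, -0.0]
wrist_force: [-0.2, -0.2, -0.1]
grip_width: 0.0856
gripper_force: 0.0
```

Emit:
arm_command([
  [-1, 0, 0, -20, 0, 0, 0],
  [-1, 0, 0, -50, 0, 0, 0],
  [-1, 0, 0, -85, 0, 0, 0],
  [-1, 0, 0, -115, 0, 0, 0],
  [-1, 0, 0, -133, 0, 0, 0],
])

```text
t: 7.55
position: [0.5681, -0.0487, 0.2521]
ee_rot: [0.866, 3.018, 0.0]
wrist_force: [0.0, 0.6, -1.3]
grip_width: 0.0851
gripper_force: 0.0
```

```bash
python3 look.py w4
python3 - <<'E'
from station import manip
from h import *
s=manip.observe();print(s["t"],s["position"],yaw(s),s["grip_width"])
f=load("w4")
hsv=cv2.cvtColor(f["color"],cv2.COLOR_RGB2HSV)
m=(((hsv[...,0]<6)|(hsv[...,0]>175))&(hsv[...,1]>190)&(hsv[...,2]>120)).astype(np.uint8)
n,l,st,c=cv2.connectedComponentsWithStats(m)
for i in range(1,n):
    if st[i,4]>15:
        p=plane(f,*c[i],.036);print(c[i].round(),st[i,4],p.round(3),np.degrees(np.arctan2(p[1]+.049,p[0]-.567)))
for r in (manip.observe(),):
    print(delta(s["position"],R.from_rotvec(s["ee_rot"]),(.5643,-.1583,.25),down(np.pi)))
E
```

```text
7.55 [ 0.5681 -0.0487  0.2521] 2.5828027271257494 [-0.297  0.142  1.608  0.     1.39  -1.309]
7.6 [ 0.56890769 -0.04889001  0.25415158] 2.582794417831686 0.0855353985172549
[514. 115.] 194 [0.624 0.147 0.036] 73.72013040341133
[250. 132.] 175 [ 0.499 -0.086  0.036] -151.84785459657928
[309. 193.] 35 [ 0.585 -0.07   0.036] -49.38857158342748
(array([-54.1, -95.2,   4.3]), array([-0.   ,  0.005, -0.559]))
```

Emit:
arm_command([
  [-1, -13, -23, 0, 0, 0, -0.14],
  [-1, -26, -46, 0, 0, 0, -0.28],
  [-1, -40, -70, 0, 0, 0, -0.42],
  [-1, -55, -95, 0, 0, 0, -0.56],
  [-1, -55, -95, 0, 0, 0, -0.56],
])

```text
t: 8.22
position: [0.5632, -0.1596, 0.2489]
ee_rot: [-0.003, -3.14, -0.001]
wrist_force: [-0.6, 0.3, 0.0]
grip_width: 0.0853
gripper_force: 0.0
```

Emit:
arm_command([
  [-1, 0, 0, 0, 0, 0, 0],
  [-1, 0, 0, 0, 0, 0, 0],
])

```text
t: 8.48
position: [0.5638, -0.1572, 0.25]
ee_rot: [0.002, -3.141, -0.001]
wrist_force: [-0.2, 0.1, -0.1]
grip_width: 0.0851
gripper_force: 0.0
```

```bash
python3 look.py w5
python3 - <<'E'
from station import manip
from h import *
s=manip.observe();print(s["t"],s["position"],R.from_rotvec(s["ee_rot"]).apply([0,0,1]))
f=load("w5");f1=load("w1");T=np.linalg.inv(f["world_from_camera"]);F=200/np.tan(np.radians(float(f["vfov"]))/2)
c=T[:3,:3]@[.5643,-.1583,.164]+T[:3,3];u,v=int(c[0]/c[2]*F+f["cx"]),int(c[1]/c[2]*F+f["cy"])
hsv=cv2.cvtColor(f["color"],cv2.COLOR_RGB2HSV);k=hsv[v-16:v+16,u-16:u+16]
m=((k[...,1]<60)&(k[...,2]>140)).astype(np.uint8);cs,_=cv2.findContours(m,0,1);e=cv2.minEnclosingCircle(max(cs,key=cv2.contourArea))
q=(e[0][0]+u-16,e[0][1]+v-16);print((u,v),q,e[1],plane(f,*q,.164),tri(ray(f,*q),ray(f1,239.9,205.6)))
print(delta(s["position"],R.from_rotvec(s["ee_rot"]),(.5643,-.1583,.128),down(np.pi)))
E
```

```text
8.475 [ 0.5638 -0.1572  0.25  ] -3.140109449042005 [-0.478  0.184  1.565  0.     1.394 -2.051]
8.525 [ 0.56382642 -0.15723677  0.25012305] [-2.43457705e-04  3.19735132e-04 -9.99999919e-01]
(316, 215) (314.97058868408203, 214.26470565795898) 10.19584846496582 [ 0.56348908 -0.15913755  0.164     ] (array([ 0.56509844, -0.15919241,  0.16040635]), [np.float64(0.00022068716449891081), np.float64(0.00022068716449908347)])
(array([ -0.5,  -1.1, 122.1]), array([ 0.   , -0.   ,  0.002]))
```

Emit:
arm_command([
  [-1, 0, -1.3, 30, 0, 0, 0],
  [-1, 0, -1.3, 60, 0, 0, 0],
  [-1, 0, -1.3, 85, 0, 0, 0],
  [-1, 0, -1.3, 108, 0, 0, 0],
  [-1, 0, -1.3, 122, 0, 0, 0],
])

```text
t: 9.15
position: [0.5634, -0.1586, 0.127]
ee_rot: [0.003, -3.14, -0.001]
wrist_force: [-0.3, -0.0, -0.3]
grip_width: 0.0854
gripper_force: 0.0
```

Emit:
arm_command([
  [-1, 0, 0, 0, 0, 0, 0],
  [1, 0, 0, 0, 0, 0, 0],
  [1, 0, 0, 0, 0, 0, 0],
  [1, 0, 0, 0, 0, 0, 0],
  [1, 0, 0, 0, 0, 0, 0],
], grip_force=40)

```text
t: 9.78
position: [0.5645, -0.1597, 0.1295]
ee_rot: [-0.002, 3.14, -0.001]
wrist_force: [-1.2, 1.4, 4.7]
grip_width: 0.0449
gripper_force: 41.5
```

Emit:
arm_command([
  [1, 0, 0, 0, 0, 0, 0],
  [1, 0, 0, 0, 0, 0, 0],
  [1, 0, 0, 0, 0, 0, 0],
])

```text
t: 10.15
position: [0.5646, -0.1597, 0.1296]
ee_rot: [-0.002, 3.14, -0.001]
wrist_force: [-0.0, 2.1, 5.6]
grip_width: 0.0445
gripper_force: 41.5
```

Emit:
arm_command([
  [1, 0, 0, -2, 0, 0, 0],
  [1, 0, 0, -5, 0, 0, 0],
  [1, 0, 0, -8, 0, 0, 0],
  [1, 0, 0, -11, 0, 0, 0],
  [1, 0, 0, -14, 0, 0, 0],
])

```text
t: 10.78
position: [0.5638, -0.1595, 0.1425]
ee_rot: [0.002, -3.142, -0.0]
wrist_force: [0.4, -1.1, -2.1]
grip_width: 0.0447
gripper_force: 41.0
```

The mill has come free with no clamp resistance: the wrist force went to about -2 N, which matches its weight. I lift slowly to 10 cm.

Emit:
arm_command([
  [1, 0, 0, -6, 0, 0, 0],
  [1, 0, 0, -15, 0, 0, 0],
  [1, 0, 0, -25, 0, 0, 0],
  [1, 0, 0, -35, 0, 0, 0],
  [1, 0, 0, -45, 0, 0, 0],
])

```text
t: 11.4
position: [0.5639, -0.1596, 0.1882]
ee_rot: [-0.002, 3.141, -0.0]
wrist_force: [0.6, 0.6, -2.2]
grip_width: 0.0448
gripper_force: 41.1
```

Emit:
arm_command([
  [1, 0, 0, -10, 0, 0, 0],
  [1, 0, 0, -20, 0, 0, 0],
  [1, 0, 0, -30, 0, 0, 0],
  [1, 0, 0, -38, 0, 0, 0],
  [1, 0, 0, -42, 0, 0, 0],
])

```text
t: 12.02
position: [0.564, -0.1596, 0.23]
ee_rot: [-0.002, 3.141, -0.0]
wrist_force: [0.1, -0.5, -1.9]
grip_width: 0.0445
gripper_force: 41.1
```

Emit:
arm_command([
  [1, 0, 0, 0, 0, 0, 0],
  [1, 0, 0, 0, 0, 0, 0],
  [1, 0, 0, 0, 0, 0, 0],
  [1, 0, 0, 0, 0, 0, 0],
  [1, 0, 0, 0, 0, 0, 0],
])

```text
t: 12.65
position: [0.5638, -0.1595, 0.2292]
ee_rot: [0.002, -3.141, -0.0]
wrist_force: [0.1, 1.0, -2.3]
grip_width: 0.0447
gripper_force: 41.1
```

Run:
```python
from station import manip, grab_frame
from h import *
s=manip.observe();print(s["t"],s["position"],R.from_rotvec(s["ee_rot"]).apply([0,0,1]).round(4),s["wrist_force"],s["moment"],s["grip_width"])
f=grab_frame("scene");np.savez("scene1.npz",**f)
g=grab_frame("top")
a=cv2.resize(f["color"][160:320,240:390],None,fx=3,fy=3,interpolation=2)
b=cv2.resize(g["color"][95:225,305:420],None,fx=3,fy=3,interpolation=2)
h=b.shape[0];c=np.hstack([a[:480],np.vstack([b,np.zeros((480-h,b.shape[1],3),np.uint8)])]);cv2.imwrite("pics/held.png",c[:,:,::-1]);print(c.shape)
```

```text
12.65 [ 0.56375621 -0.15948901  0.22919819] [-2.e-04  1.e-04 -1.e+00] [ 0.12945344  0.95655273 -2.33208778] [-0.01541149 -0.02646039 -0.0526935 ] 0.04470788944037765
(480, 795, 3)
```

View pics/held.png

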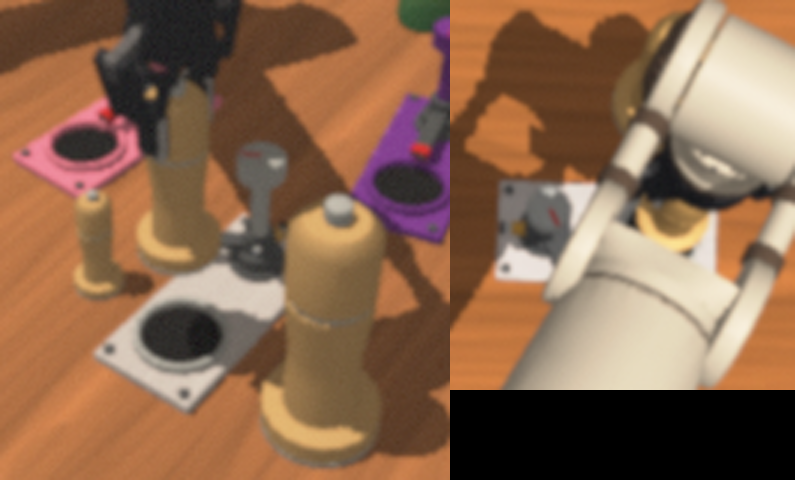

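The mill is held upright with the empty nest below it at crop (180,332). Knob and claw stay in the second notch, and the bystanders stand as before. I check its height and tilt once against the scene picture, then hold.

Run:
```python
from h import *
f=load("scene1");T=np.linalg.inv(f["world_from_camera"]);F=200/np.tan(np.radians(float(f["vfov"]))/2)
def pr(p):
    c=T[:3,:3]@p+T[:3,3];return ((c[0]/c[2]*F+f["cx"]-240)*3,(c[1]/c[2]*F+f["cy"]-160)*3)
b=np.array([.564,-.1590,.110])
print("foot bottom rim bbox",[ (min(q),max(q)) for q in zip(*[pr(b+[.032*np.cos(a),.032*np.sin(a),0]) for a in np.linspace(0,6.28,60)])])
print("band bbox",[ (min(q),max(q)) for q in zip(*[pr(b+[.023*np.cos(a),.023*np.sin(a),.098]) for a in np.linspace(0,6.28,60)])])
hsv=cv2.cvtColor(f["color"],cv2.COLOR_RGB2HSV)
im=cv2.resize(f["color"][160:320,240:390],None,fx=3,fy=3,interpolation=2);h=cv2.cvtColor(im,cv2.COLOR_RGB2HSV)
for y in (215,235,245): print(y,[tuple(im[y,x]) and (x,*map(int,h[y,x])) for x in (130,134,138,142,212,216,220,224)])
print([(y,*map(int,h[y,178])) for y in range(258,284,3)])
```

```text
foot bottom rim bbox [(np.float64(137.11976969903048), np.float64(221.1219401815008)), (np.float64(218.5959412878494), np.float64(276.2000353217761))]
band bbox [(np.float64(144.49042858461678), np.float64(209.4072064717052)), (np.float64(125.49087324043663), np.float64(165.24389062187407))]
215 [(130, 12, 156, 193), (134, 12, 159, 193), (138, 12, 154, 196), (142, 14, 148, 203), (212, 13, 143, 144), (216, 12, 150, 168), (220, 12, 155, 176), (224, 12, 153, 173)]
235 [(130, 12, 154, 185), (134, 13, 152, 193), (138, 16, 138, 216), (142, 18, 127, 227), (212, 16, 126, 117), (216, 17, 117, 116), (220, 15, 92, 108), (224, 17, 45, 103)]
245 [(130, 12, 154, 190), (134, 13, 150, 184), (138, 15, 132, 183), (142, 17, 130, 208), (212, 17, 125, 116), (216, 16, 116, 114), (220, 16, 82, 103), (224, 18, 34, 90)]
[(258, 17, 130, 210), (261, 17, 129, 170), (264, 17, 126, 136), (267, 16, 123, 122), (270, 17, 101, 121), (273, 15, 61, 137), (276, 13, 43, 174), (279, 14, 39, 207), (282, 15, 37, 216)]
```

Emit:
arm_command([
  [1, 0, 0, 0, 0, 0, 0],
  [1, 0, 0, 0, 0, 0, 0],
  [1, 0, 0, 0, 0, 0, 0],
  [1, 0, 0, 0, 0, 0, 0],
  [1, 0, 0, 0, 0, 0, 0],
])

```text
t: 13.38
position: [0.5638, -0.1595, 0.2293]
ee_rot: [-0.002, 3.142, 0.0]
wrist_force: [-0.7, 0.5, -2.4]
grip_width: 0.045
gripper_force: 41.1
```

Emit:
arm_command([
  [1, 0, 0, 0, 0, 0, 0],
  [1, 0, 0, 0, 0, 0, 0],
  [1, 0, 0, 0, 0, 0, 0],
  [1, 0, 0, 0, 0, 0, 0],
  [1, 0, 0, 0, 0, 0, 0],
])

```text
t: 14.0
position: [0.5638, -0.1595, 0.2293]
ee_rot: [-0.002, 3.142, -0.0]
wrist_force: [0.2, 0.9, -2.5]
grip_width: 0.0448
gripper_force: 41.1
```

Emit:
arm_command([
  [1, 0, 0, 0, 0, 0, 0],
  [1, 0, 0, 0, 0, 0, 0],
  [1, 0, 0, 0, 0, 0, 0],
  [1, 0, 0, 0, 0, 0, 0],
  [1, 0, 0, 0, 0, 0, 0],
])

```text
t: 14.62
position: [0.5638, -0.1595, 0.2293]
ee_rot: [0.002, -3.142, -0.0]
wrist_force: [0.8, 0.5, -1.5]
grip_width: 0.0447
gripper_force: 41.1
```

Emit:
arm_command([
  [1, 0, 0, 0, 0, 0, 0],
  [1, 0, 0, 0, 0, 0, 0],
  [1, 0, 0, 0, 0, 0, 0],
  [1, 0, 0, 0, 0, 0, 0],
  [1, 0, 0, 0, 0, 0, 0],
])

```text
t: 15.25
position: [0.5638, -0.1595, 0.2293]
ee_rot: [0.002, -3.142, 0.0]
wrist_force: [-0.6, -1.1, -2.2]
grip_width: 0.0449
gripper_force: 41.1
```

The foot's predicted outline for 100 mm of air (rows to 276, columns 137–221) matches the picture (about 272, 137–219). The mill is therefore upright and about 10 cm up, and it has been steady for over 2 s.

```bash
python3 -c "
from station import order
print(order.hand_in())"
```

```text
the job is handed in; nothing more can be done
None
```

The knob is in its second notch with the claw clear, and the olive mill is held upright and steady about 10 cm above its nest; the job is handed in at about 15 s, with no verdict returned.

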